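Snap the seal collar shut with the bench pliers

TASK

One amber bottle wears an orange seal collar that still gapes open. Stand this bottle fully home in the round white nest of the sealing pliers, its two collar tabs between the jaws, then press the free handle, gently enough not to crush the collar, until the snap clicks, and let the pliers spring open again. Close the collar with the pliers, never with the fingers; leave the sealed bottle standing in the nest and everything else on the bench alone.

Things in the scene. Friction and masses are not known exactly. Their poses are not given: they have to be found in the camera images.
- bottle_mid (a point): The bottle to seal: amber glass, 46 mm across, 118 mm tall with its white cap, 0.18 to 0.27 kg, foot bevelled 3 mm. Point on its axis, half-way up (59 mm above the foot); z up, x from the axis towards the two collar tabs. Two like bottles stand near: one with its collar already shut, one with none.
- bottle_cap (a point): Centre of the white screw cap of the bottle to seal: 30 mm across, 24 mm tall, its underside 94 mm and its top 118 mm above the foot. The place to hold the bottle from above, as the wider collar begins 2 mm below the cap. Axes as the bottle's.
- tabs (a point): Middle of the collar's fixed tab, 25 mm along the bottle's x from its axis, 86 mm above the foot. Orange collar: 35 mm across, 80 to 92 mm above the foot; fixed half on +y, hinged half on -y, hinge at the back of the neck (x -17.5 mm). Both tabs are 3.5 mm thick, 12 mm tall, from x 14 to 32 mm; shut, they lie 1 mm apart along the bottle's x axis.
- collar (a joint): Angle of the collar's hinged half: 0 open as it starts (tabs some 11 mm apart), 0.25 rad shut. The press stud resists with about 2 N at the tab at first, 14 N between 0.09 and 0.18 rad; it goes over centre at 0.225 and snaps by itself to 0.25, where it stays. Let go before that it springs open again.
- nest (a point): Centre of the nest's floor, 10 mm above the table: white round socket, 48 mm inside, 60 mm outside, 36 mm deep, on the grey bench stand of the pliers. The stand's axes: z up; x from the nest to the pliers' pivot (65 mm along x) and on to the handles; y to the side of the held jaw and of the free handle. The bottle's x must point along this x.
- jaws (a point): Middle of the open jaws, 24 mm along the nest's x, 86 mm above its floor; jaws 10 to 12 mm tall, flat, closing along y. Here y from -16 mm (moving jaw) to +6 mm is free for the tabs. The held (+y) jaw's screw anvil ends anywhere from y +6 to +18 mm, differently each time and not measured, so the handle travel at the click is not known beforehand: it varies by some 25 mm.
- lever (a joint): Angle of the free handle: 0 sprung fully open, grows as it is pressed towards the held handle (0.85 at most); the collar clicks somewhere from about 0.35 to 0.7 rad. A spring opens it again when let go.
- handle (a point): Centre of the free handle's teal grip: a round bar 16 mm thick, 80 mm long, 96 mm above the table, nothing close below it. Press its outer side along the nest's -y, 40 to 85 mm far: spring alone 2 to 4 N, the stud up to about 10 N; at the click it drops to about 5 N, then rises again on the shut collar. Over about 13 N here (26 N at the jaw) crushes the collar.
- jaw: The moving jaw of the pliers (bright steel, with a round nose of 12 mm that bears on the hinged tab); origin at the pivot.
- bottle: The bottle to seal, with its collar; origin at the centre of its foot.
- snap_tab: The hinged half's tab with the white stud of the press stud; origin on the bottle's axis when shut, 86 mm above the foot.
- sealed_bottle: Bystander: like bottle with its collar already shut; origin at its foot.
- plain_bottle: Bystander: like bottle without a collar; origin at its foot.
- capsule_tub: Bystander: white tub, 72 mm across, 94 mm tall; origin at its foot.
- mortar: Bystander: white bowl, 90 mm across, 55 mm tall; origin at its foot.
- beaker: Bystander: glass beaker, 56 mm across, 75 mm tall; origin at its foot.
- pill_jar: Bystander: small amber jar, 48 mm across, 62 mm tall; origin at its foot.
- label_spatula: Bystander: spatula, 190 mm long, lying flat.

How it is judged (in metres and radians):
On the way, in this order (a step that is already met when the one before it is completed fails the run):
1. the bottle stands fully home in the nest, its tabs towards the pliers, let go, the collar still open (horizontal distance between bottle_mid and nest below 0.005 m and z of bottle_mid in the frame of nest below 0.0615 m and angle between bottle_mid's own z axis and vertical below 0.07 rad and x of tabs in the frame of nest above 0.022 m and value of joint collar below 0.15 rad and contact force between the fingers and bottle below 0.1 N), for 0.2 s.
2. the collar has clicked shut in the pliers (value of joint collar above 0.235 rad and value of joint lever above 0.2 rad and horizontal distance between bottle_mid and nest below 0.008 m), for 0.1 s.
At the end, for the whole second after the job is handed in: The collar is snapped shut (over 0.235 rad; 0.25 is fully shut), the pliers have sprung open (under 0.05 rad), and the bottle stands at rest in the nest with its foot down on the floor (its mid-point within 8 mm sideways and 3.5 mm in height of where it belongs, leaning under 0.12 rad) (value of joint collar above 0.235 rad and value of joint lever below 0.05 rad and horizontal distance between bottle_mid and nest below 0.008 m and z of bottle_mid in the frame of nest below 0.0625 m and angle between bottle_mid's own z axis and vertical below 0.12 rad and linear speed of bottle below 0.02 m/s); the robot touches nothing.
It fails at once if the jaw presses the collar with over 26 N and crushes it (contact force between jaw and bottle above 26 N).
It fails at once if the fingers press on the hinged tab of the collar (over 4 N) (contact force between the fingers and snap_tab above 4 N).
It fails at once if the bottle is knocked over (angle between bottle_mid's own z axis and vertical above 0.6 rad).
It fails at once if another thing on the bench is moved by over 20 mm (distance of any of sealed_bottle, plain_bottle, capsule_tub, mortar, beaker, pill_jar, label_spatula from where it was at the start of the episode above 0.02 m).
It also fails if it takes over 72 s, if anything falls off the work surface, if the arm or the gripper's body presses on something with over 40 N, if the wrist force passes 120 N, or if a joint passes its speed limit or range.

ROBOT

A 6-joint arm with a two-finger parallel gripper is mounted at the origin on the work surface. World frame = base frame: x ahead of the robot, y to its left, z up, the work surface at z = 0. Lengths are in mm, angles in rad, forces in N, time in s.
With the tool pointing down it reaches from about 350 to 1000 mm from the base axis. Payload 7.1 kg.
Tool frame: the origin (TCP) lies on the mounting face of the last link; the fingertips stand 173 mm ahead of it and the grasp point (between the pads) lies 155 mm ahead of it (robot.tips_ahead is the distance from the TCP to the fingertips, in mm); z points along the fingers, y is the line along which they close (so a half turn about z gives the same grasp; the last joint's range is limited). The gripper opens to 85 mm and grips with 20 to 120 N. Pads are 22 mm wide; open, the fingers measure 114 mm over their backs; the gripper's body (76 mm by 85 mm) begins 54 mm behind the grasp point. The pads swing forward as they close: fully open they stand 13 mm farther back than shut.
Start: joints at [-1.127, 0.423, 1.63, -0, 1.089, -0.019], TCP at [279.049, -559.23, 404.719] pointing down, gripper open.
Joint ranges: [-3, 3], [-0.9, 2.11], [0.09, 2.58], [-1.31, 4.45], [0.11, 2.69], [-2.54, 2.54]. Speed limits (rad/s): [2.39, 2.39, 3.01, 3.14, 3.14, 3.14].

INTERFACE

Orientations are given as a unit quaternion [x, y, z, w].
In Python, from plant import sensors, eyes, robot gives the robot as it stands.
- The arm moves only by the tool apply_moves, never from a script. Its argument "moves" is a list of rows, each an object of numbers: "dx", "dy", "dz": the shift along the tool's x, y, z in mm; "ax", "ay", "az": the turn, a rotation vector about the tool's x, y, z in rad; "fingers": the finger opening in mm, from 0 to 85.4. In form: [{"dx": .., "dy": .., "dz": .., "ax": .., "ay": .., "az": .., "fingers": ..}, ...]. A call has exactly 5 rows; each row shifts and turns the commanded pose from where the row before left it, along the tool's axes as they then stand; what a row does not reach is not made up. A row lasts 1/12 s, in which the tool goes at most 41.7 mm and 7.16 degrees, less where a joint would pass 70% of its speed; a pose out of reach is approached as far as the arm can. A call with a gripper value outside its range is refused whole. The fingers move at their own pace and stop on an object; "grip_force" is the grip in N (left out, the last holds). Time passes only in rows, so rows that do not move let the fingers close, or fill a call up. It gives the time, the measured TCP pose, the force, the opening and the grip force at its end, in the units of the state.
- sensors.observe(): the state, without advancing time (a new reading comes with each control period).
- eyes.camera(name): name is "scene" or "top" or "wrist"; returns a dict with "frame" (384x512x3 uint8, blue, green, red), "intrinsics" (3x3 intrinsics, pixels), "rvec" (rotation vector, rad) and "tvec" (3), from world to camera coordinates, as OpenCV has them; the wrist camera has in their place "mount" (4x4, takes a point from camera to tool coordinates, whose origin is the TCP and whose axes are the flange's). Camera axes: x right, y down, z forward; pixel columns grow to the right and rows downward; lengths in mm; the calibration is good to about 2 mm. A picture is of the moment at which its call begins: read the wrist's pose just before it. There is no depth.
- robot.sign_off(): hands the job in; it is judged then, once.
The state is a dict: "time_s": time; "joint_pos": joint angles; "qvel": joint speeds; "effort": joint torques, N m; "tcp_pos": TCP position; "tcp_rot": TCP orientation; "contact_force": force on the tool from outside, world axes, zero at the start; "torque": the same for the moment, N m; "opening": finger opening in mm; "finger_force": force on a finger pad.
Only numpy, scipy, OpenCV 4.12 (cv2) and the standard library are available. Lean on these libraries where they do the work, as an engineer would, in place of code of your own. Each camera call takes 0.05 s, during which the arm holds its last target. There are 200 camera calls.

## Working session

There is one attempt and no reset: what is moved stays moved. The work goes in short steps, Python scripts to look and compute and a tool call to move; the robot and the scene stay as the last step left them, time stands still between calls to the robot, and variables do not carry over. Pictures are saved under pics/ and viewed, at most 10 in all, crops included, and the job is handed in when it is done.

Besides the shell and the picture viewer there is one more tool, called after "Emit:" as a command line: name --argument value ..., lists and objects as JSON in quotes. apply_moves: Moves the arm, as the interface text tells. Its arguments: {"type":"object","properties":{"moves":{"type":"array"},"grip_force":{"type":"number"}},"required":["moves"]}

```bash
ls; mkdir -p pics; python3 - <<'E'
from plant import sensors, eyes, robot
import cv2,numpy as np
s=sensors.observe();print(s)
for n in ['scene','top']:
    c=eyes.camera(n);cv2.imwrite(f'pics/{n}0.png',c['frame']);np.savez(f'pics/{n}0.npz',**c)
    print(n,c['intrinsics'],c['rvec'],c['tvec'])
c=eyes.camera('wrist');print(c['mount'],c['intrinsics']);cv2.imwrite('pics/wrist0.png',c['frame'])
a=cv2.imread('pics/scene0.png');b=cv2.imread('pics/top0.png')
E
```

```text
pics
{'time_s': 0.0, 'joint_pos': array([-1.12699229e+00,  4.23869492e-01,  1.63070427e+00,  9.11285624e-06,
        1.08862814e+00, -1.89910420e-02]), 'qvel': array([-0.00115225, -0.00117529, -0.00022149, -0.00065181,  0.00062576,
       -0.00074918]), 'effort': array([-2.65105125e-03, -5.57386637e+01, -2.81740987e+01, -3.01201699e-04,
        7.24730824e-03,  5.33340369e-06]), 'tcp_pos': array([ 278.93768254, -558.98175388,  403.92198827]), 'tcp_rot': array([ 9.73347006e-01,  2.29335906e-01, -1.65680383e-04, -7.87391041e-04]), 'contact_force': array([0.44622182, 0.00340321, 0.58474274]), 'torque': array([-0.01425674, -0.02579536,  0.01885586]), 'finger_force': 0.0, 'opening': 85.39404292094426}
scene [[402.44694704   0.         251.07992138]
 [  0.         402.44694704 188.23621714]
 [  0.           0.           1.        ]] [ 2.1264424   0.70564154 -0.33586655] [-399.69307255 -136.41437758 1636.68712218]
top [[348.84291379   0.         252.64362197]
 [  0.         348.84291379 197.13056138]
 [  0.           0.           1.        ]] [ 2.15074074 -2.12522166  0.15956717] [ -51.03270396  547.58573845 1041.93289983]
[[-5.81726462e-05 -9.50549554e-01 -3.10572925e-01  7.99999953e+01]
 [ 9.99999924e-01  6.42249880e-05 -3.83876591e-04 -1.41445998e+00]
 [ 3.84840265e-04 -3.10572923e-01  9.50549479e-01  3.08893164e+01]
 [ 0.00000000e+00  0.00000000e+00  0.00000000e+00  1.00000000e+00]] [[292.8543848    0.         251.28835152]
 [  0.         292.8543848  188.24784797]
 [  0.           0.           1.        ]]
```

View pics/scene0.png

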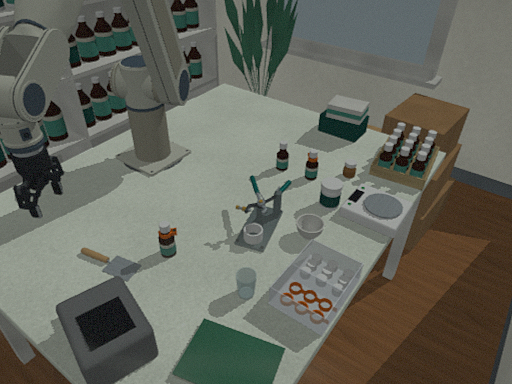

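View pics/top0.png

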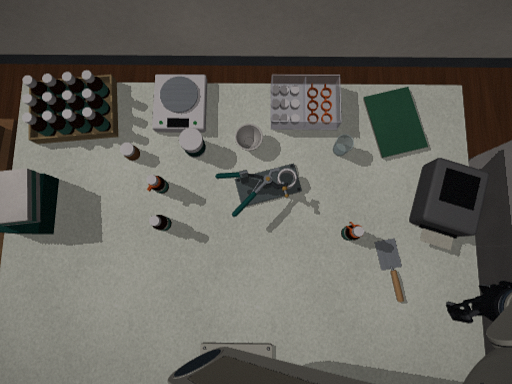

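Scene: the pliers stand at top (265,182), with the nest at (288,177). Two bottles have orange collars, at top (353,232) and (157,184). I'll zoom in to see which one is open.

```bash
python3 - <<'E'
import cv2,numpy as np
a=cv2.imread('pics/scene0.png');b=cv2.imread('pics/top0.png')
def cr(i,x,y,w,h): return cv2.resize(i[y:y+h,x:x+w],(400,300),interpolation=cv2.INTER_CUBIC)
m=np.vstack([np.hstack([cr(b,333,210,40,30),cr(b,137,169,40,30)]),np.hstack([cr(b,205,145,120,90),cr(a,220,165,100,75)])])
cv2.imwrite('pics/col1.png',m)
E
```

```text
(no output)
```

View pics/col1.png

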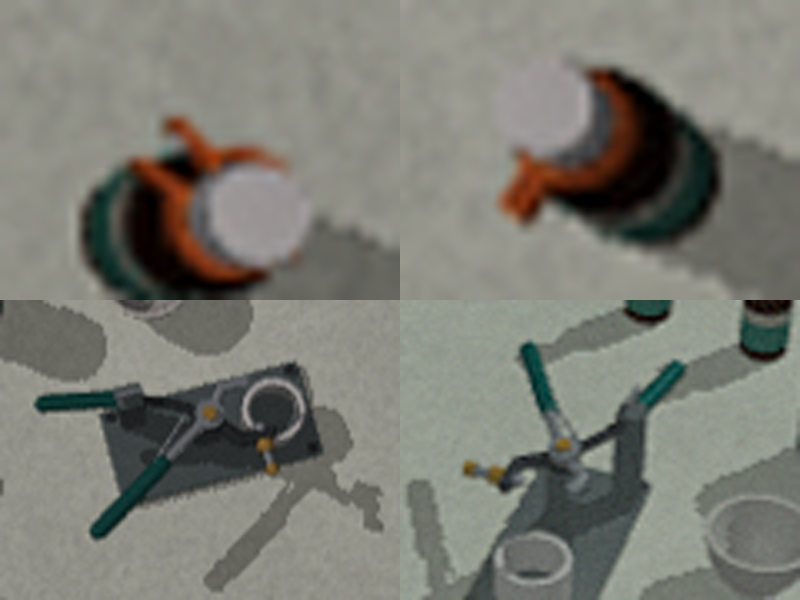

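The bottle at top (353,232) is the one with the open collar; its two tabs gape towards the upper left. The stand's x runs from the nest left to the pivot. The free handle is the lower diagonal one. Now to measure.

```bash
cat > h.py <<'E'
import cv2,numpy as np
from scipy.spatial.transform import Rotation as R
def cast(c,px,z,s=None):
    px=np.array(px,float).reshape(-1,2)
    d=np.c_[(px-c['intrinsics'][[0,1],[2,2]])/c['intrinsics'][[0,1],[0,1]],np.ones(len(px))]
    if s is None:
        r=cv2.Rodrigues(np.array(c['rvec'],float))[0].T; o=-r@np.array(c['tvec']).ravel()
    else:
        T=R.from_quat(s['tcp_rot']).as_matrix(); M=np.array(c['mount'])
        r=T@M[:3,:3]; o=T@M[:3,3]+s['tcp_pos']
    d=d@r.T
    return o+d*((z-o[2])/d[:,2])[:,None]
def blobs(m,amin=15):
    n,l,st,ce=cv2.connectedComponentsWithStats(m.astype(np.uint8))
    return [(st[i].tolist(),ce[i].round(1).tolist(),l==i) for i in range(1,n) if st[i][4]>=amin]
def load(f): 
    z=np.load(f);return {k:z[k] for k in z.files}
E
python3 - <<'E'
from h import *
c=load('pics/top0.npz');f=c['frame']
hsv=cv2.cvtColor(f,cv2.COLOR_BGR2HSV)
for p in [(357,231),(300,175),(275,182),(240,207),(230,175),(345,228)]: print(p,hsv[p[1],p[0]])
def roi(m,x0,y0,x1,y1):
    k=np.zeros_like(m);k[y0:y1,x0:x1]=m[y0:y1,x0:x1];return k
H,S,V=[hsv[...,i].astype(int) for i in range(3)]
for nm,m,b,z in [('cap',(S<35)&(V>140),(345,218,372,245),118),('orange',(H<14)&(S>130)&(V>70),(335,210,375,245),86),
  ('ring',(S<30)&(V>150),(270,160,305,195),46),('teal',(H>80)&(H<100)&(S>110),(205,160,265,225),96),('gold',(H>12)&(H<28)&(S>110),(255,165,300,200),100)]:
    for st,ce,mm in blobs(roi(m,*b),4):
        ys,xs=np.nonzero(mm)
        print(nm,st,ce,cast(c,ce,z).round(1))
        if nm in('teal','orange'):
            P=cast(c,np.c_[xs,ys],z)[:,:2];mu=P.mean(0);u,sv,vt=np.linalg.svd(P-mu);t=(P-mu)@vt[0];print(' axis',vt[0].round(3),mu+vt[0]*t.min(),mu+vt[0]*t.max())
        if nm=='ring':
            e=cv2.minEnclosingCircle(np.c_[xs,ys].astype(np.float32));print(e,cast(c,e[0],46))
E
```

```text
(357, 231) [  4  11 156]
(300, 175) [ 27  17 153]
(275, 182) [90 18 57]
(240, 207) [ 88 187  56]
(230, 175) [ 87 198  54]
(345, 228) [56 24 73]
cap [345, 218, 27, 18, 263] [360.0, 224.9] [[ 459.8 -351.9  118. ]]
cap [345, 241, 10, 4, 28] [348.4, 242.9] [[ 408.5 -317.3  118. ]]
orange [350, 222, 9, 5, 15] [353.4, 224.3] [[ 463.9 -342.2   86. ]]
 axis [0.391 0.92 ] [ 458.66623408 -354.20433377] [ 468.33248292 -331.45767843]
orange [346, 226, 12, 12, 32] [350.9, 231.6] [[ 442.4 -334.2   86. ]]
 axis [-0.854 -0.52 ] [ 460.37348892 -323.17056399] [ 423.33320073 -345.73739449]
ring [270, 160, 35, 9, 121] [285.4, 162.9] [[ 657.7 -146.2   46. ]]
((286.941162109375, 164.5), 17.12472915649414) [[ 652.60524262 -151.0042246    46.        ]]
ring [278, 170, 5, 12, 12] [279.0, 175.5] [[ 617.  -126.1   46. ]]
((280.5, 175.5), 5.700977325439453) [[ 617.04990079 -130.77414071   46.        ]]
ring [291, 170, 5, 8, 8] [293.6, 173.5] [[ 623.9 -171.7   46. ]]
((293.0, 173.5), 4.031229019165039) [[ 623.88498237 -169.87049997   46.        ]]
ring [300, 171, 5, 6, 10] [302.3, 172.9] [[ 626.1 -199.    46. ]]
((302.0454406738281, 173.59091186523438), 2.5914101600646973) [[ 623.9102993  -198.15023186   46.        ]]
teal [216, 173, 24, 5, 94] [227.4, 174.9] [[606.   31.3  96. ]]
 axis [ 0.074 -0.997] [603.40412304  65.42898966] [608.50229406  -3.170616  ]
teal [233, 192, 23, 24, 143] [244.2, 203.1] [[521.7 -20.2  96. ]]
 axis [-0.734  0.68 ] [553.98415551 -50.00146857] [486.53564976  12.47729302]
gold [266, 177, 4, 4, 12] [267.5, 178.5] [[595.6 -88.3 100. ]]
gold [282, 186, 5, 5, 20] [284.0, 187.7] [[ 568.4 -137.1  100. ]]
gold [285, 194, 4, 3, 9] [286.3, 195.1] [[ 546.3 -143.8  100. ]]
```

Emit:
apply_moves --moves '[{"dx":24,"dy":-12},{"dx":24,"dy":-12},{"dx":24,"dy":-12},{"dx":24,"dy":-12},{"dx":24,"dy":-12}]'

```text
$.moves[0]: bad value
```

Emit:
apply_moves --moves '[{"dx":24,"dy":-12},{"dx":24,"dy":-12},{"dx":24,"dy":-12},{"dx":24,"dy":-12},{"dx":24,"dy":-12}]'

```text
$.moves[0]: bad value
```

Emit:
apply_moves --moves '[{"az":-0.1},{"az":-0.1},{"az":-0.09},{},{}]'

```text
$.moves[0]: bad value
```

```bash
python3 - <<'E'
from plant import sensors, eyes
from h import *
import pickle
s=sensors.observe();c=eyes.camera('wrist');pickle.dump((s,c),open('w1.pkl','wb'));cv2.imwrite('pics/w1.png',c['frame'])
print(s['tcp_pos'],R.from_quat(s['tcp_rot']).as_matrix().round(3),s['time_s'],s['contact_force'])
E
```

```text
[ 278.98061832 -559.03679459  404.10452698] [[ 0.895  0.446 -0.   ]
 [ 0.446 -0.895  0.001]
 [ 0.    -0.001 -1.   ]] 0.15 [ 0.09576624 -0.33461416 -0.18450071]
```

View pics/w1.png

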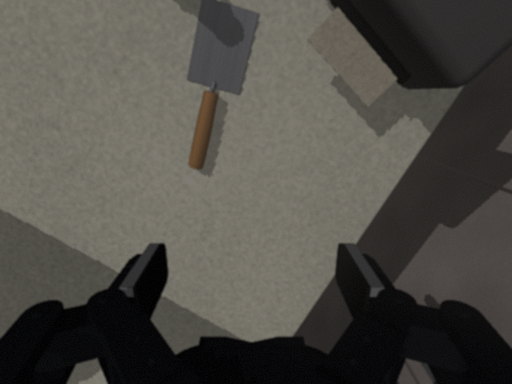

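The wrist view shows only the spatula at (215,80) and the fingers. The moves were refused because every field has to be given.

Emit:
apply_moves --moves '[{"dx":24,"dy":-12,"dz":0,"ax":0,"ay":0,"az":0,"fingers":85},{"dx":24,"dy":-12,"dz":0,"ax":0,"ay":0,"az":0,"fingers":85},{"dx":24,"dy":-12,"dz":0,"ax":0,"ay":0,"az":0,"fingers":85},{"dx":24,"dy":-12,"dz":0,"ax":0,"ay":0,"az":0,"fingers":85},{"dx":24,"dy":-12,"dz":0,"ax":0,"ay":0,"az":0,"fingers":85}]'

```text
time_s: 0.62
tcp_pos: [360.1, -450.9, 404.5]
tcp_rot: [0.973, 0.229, -0.0, -0.0]
contact_force: [0.5, -0.6, 0.8]
opening: 84.9
finger_force: 0.0
```

Emit:
apply_moves --moves '[{"dx":24,"dy":-12,"dz":0,"ax":0,"ay":0,"az":0,"fingers":85},{"dx":24,"dy":-12,"dz":0,"ax":0,"ay":0,"az":0,"fingers":85},{"dx":24,"dy":-12,"dz":0,"ax":0,"ay":0,"az":0,"fingers":85},{"dx":24,"dy":-12,"dz":0,"ax":0,"ay":0,"az":0,"fingers":85},{"dx":24,"dy":-12,"dz":0,"ax":0,"ay":0,"az":0,"fingers":85}]'

```text
time_s: 1.03
tcp_pos: [440.8, -343.5, 404.7]
tcp_rot: [0.973, 0.229, -0.0, -0.0]
contact_force: [0.6, -0.7, -0.2]
opening: 84.8
finger_force: 0.0
```

Emit:
apply_moves --moves '[{"dx":0,"dy":0,"dz":0,"ax":0,"ay":0,"az":-0.1,"fingers":85},{"dx":0,"dy":0,"dz":0,"ax":0,"ay":0,"az":-0.1,"fingers":85},{"dx":0,"dy":0,"dz":0,"ax":0,"ay":0,"az":-0.09,"fingers":85},{"dx":0,"dy":0,"dz":0,"ax":0,"ay":0,"az":0,"fingers":85},{"dx":0,"dy":0,"dz":0,"ax":0,"ay":0,"az":0,"fingers":85}]'

```text
time_s: 1.45
tcp_pos: [440.2, -344.7, 404.6]
tcp_rot: [0.93, 0.366, -0.0, -0.0]
contact_force: [-0.4, -1.0, 0.6]
opening: 85.4
finger_force: 0.0
```

```bash
cat > look.py <<'E'
import sys,pickle
from plant import sensors, eyes
from h import *
n=sys.argv[1]
s=sensors.observe();c=eyes.camera('wrist');pickle.dump((s,c),open(n+'.pkl','wb'));cv2.imwrite(f'pics/{n}.png',c['frame'])
print(s['tcp_pos'],R.from_quat(s['tcp_rot']).as_matrix().round(3),s['time_s'],s['contact_force'])
E
python3 look.py w2
```

```text
[ 440.19668047 -344.65913338  404.61959449] [[ 0.732  0.682 -0.   ]
 [ 0.682 -0.732  0.   ]
 [-0.    -0.    -1.   ]] 1.45 [-0.4135247  -0.99650232  0.62914292]
```

View pics/w2.png

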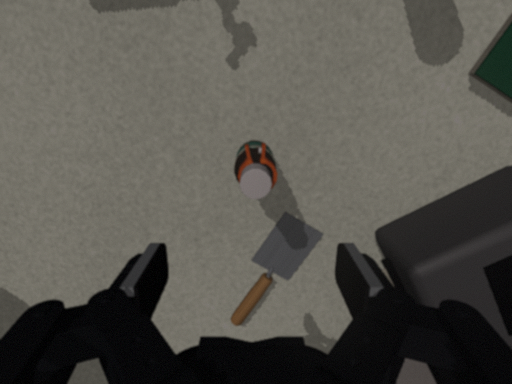

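The bottle sits between the fingers, with its cap at (256,182) and its tabs at about (248,155) and (264,152), pointing along tool +x.

```bash
python3 - <<'E'
from h import *
import pickle
s,c=pickle.load(open('w2.pkl','rb'));f=c['frame'];hsv=cv2.cvtColor(f,cv2.COLOR_BGR2HSV).astype(int)
H,S,V=hsv[...,0],hsv[...,1],hsv[...,2]
k=np.zeros(H.shape,bool);k[130:210,225:290]=1
print(hsv[182,256],hsv[182,225])
T=R.from_quat(s['tcp_rot']).as_matrix()
def loc(p): return ((p-s['tcp_pos'])@T).round(1)   # tool coords
b,g,r=[f[...,i].astype(int) for i in range(3)]
cap=k&(r-g>5)&(S<60)&(V>100)
for st,ce,m in blobs(cap,30):
    ys,xs=np.nonzero(m);cc,rad=cv2.minEnclosingCircle(np.c_[xs,ys].astype(np.float32));print('cap',st,ce,cc,rad,cast(c,[ce,cc],118,s).round(1),loc(cast(c,ce,118,s)))
o=k&(H<16)&(S>120)&(V>60)
P=[]
for st,ce,m in blobs(o,5):
    ys,xs=np.nonzero(m);q=loc(cast(c,np.c_[xs,ys],92,s));print('or',st,ce)
    for y in range(ys.min(),ys.max()+1,2): print(y,np.sort(xs[ys==y]).tolist())
    print(q[np.argsort(-q[:,0])][:12])
E
```

```text
[  9  21 120] [ 25  28 110]
cap [239, 168, 32, 31, 715] [254.9, 183.3] (254.7042999267578, 183.47850036621094) 15.713056564331055 [[ 442.6 -344.9  118. ]
 [ 442.4 -344.9  118. ]] [[  1.6   1.9 286.6]]
or [260, 143, 17, 44, 217] [268.0, 163.3]
143 [262, 263]
145 [261, 262, 263, 264, 265]
147 [262, 263, 264, 265]
149 [262, 263, 264, 265]
151 [262, 263, 264, 265]
153 [261, 262, 263, 264, 265]
155 [261, 262, 263, 264]
157 [261, 262, 263, 264, 265]
159 [260, 261, 262, 263, 264, 265, 266, 267]
161 [260, 261, 262, 263, 264, 265, 266, 267, 268, 269, 270]
163 [261, 262, 263, 264, 265, 266, 267, 268, 269, 270, 271, 272]
165 [268, 269, 270, 271, 272, 273]
167 [270, 271, 272, 273, 274]
169 [271, 272, 273, 274, 275]
171 [272, 273, 274, 275, 276]
173 [273, 274, 275, 276]
175 [273, 274, 275, 276]
177 [273, 274, 275, 276]
179 [272, 273, 274, 275, 276]
181 [272, 273, 274, 275]
183 [273, 274]
185 [272, 273]
[[ 34.2   8.9 312.6]
 [ 34.2   9.9 312.6]
 [ 33.3   9.  312.6]
 [ 33.3   9.9 312.6]
 [ 33.3  10.9 312.6]
 [ 32.3   8.  312.6]
 [ 32.3   9.  312.6]
 [ 32.3   9.9 312.6]
 [ 32.3  10.9 312.6]
 [ 32.3 
[... 210 characters left out ...]
7, 248, 249]
154 [246, 247, 248, 249, 250]
156 [246, 247, 248, 249, 250]
158 [246, 247, 248, 249, 250, 251]
160 [245, 246, 247, 248, 249, 250, 251, 252]
162 [243, 244, 245, 246, 247, 248, 249, 250, 251, 252]
164 [241, 242, 243, 244, 245, 246, 247, 248, 249]
166 [240, 241, 242, 243, 244, 245]
168 [239, 240, 241, 242, 243]
170 [239, 240, 241, 242]
172 [238, 239, 240, 241]
174 [238, 239, 240]
176 [237, 238, 239, 240]
178 [238, 239]
180 [238, 239]
[[ 33.3  -7.4 312.6]
 [ 33.3  -6.5 312.6]
 [ 33.3  -5.5 312.6]
 [ 32.3  -7.4 312.6]
 [ 32.3  -6.5 312.6]
 [ 32.3  -5.5 312.6]
 [ 32.3  -4.6 312.6]
 [ 31.3  -7.5 312.6]
 [ 31.3  -6.5 312.6]
 [ 31.3  -5.5 312.6]
 [ 31.3  -4.6 312.6]
 [ 30.4  -7.5 312.6]]
```

Emit:
apply_moves --moves '[{"dx":1.6,"dy":1.9,"dz":0,"ax":0,"ay":0,"az":-0.1,"fingers":85},{"dx":0,"dy":0,"dz":25,"ax":0,"ay":0,"az":-0.1,"fingers":85},{"dx":0,"dy":0,"dz":25,"ax":0,"ay":0,"az":0,"fingers":85},{"dx":0,"dy":0,"dz":20,"ax":0,"ay":0,"az":0,"fingers":85},{"dx":0,"dy":0,"dz":0,"ax":0,"ay":0,"az":0,"fingers":85}]'

```text
time_s: 1.92
tcp_pos: [441.4, -344.2, 331.0]
tcp_rot: [0.889, 0.457, -0.001, -0.003]
contact_force: [-1.2, 1.0, 0.1]
opening: 85.1
finger_force: 0.0
```

```bash
python3 look.py w3; cat > bot.py <<'E'
from h import *
import pickle,sys
s,c=pickle.load(open(sys.argv[1]+'.pkl','rb'));f=c['frame'];hsv=cv2.cvtColor(f,cv2.COLOR_BGR2HSV).astype(int)
H,S,V=hsv[...,0],hsv[...,1],hsv[...,2];b,g,r=[f[...,i].astype(int) for i in range(3)]
T=R.from_quat(s['tcp_rot']).as_matrix()
loc=lambda p: ((p-s['tcp_pos'])@T).round(1)
z0=float(sys.argv[2]) if len(sys.argv)>2 else 0
k=np.zeros(H.shape,bool);k[80:300,200:310]=1
ms=[x for x in blobs(k&(r-g>5)&(S<60)&(V>95),30)]
st,ce,m=max(ms,key=lambda x:x[0][4]);cc,rad=cv2.minEnclosingCircle(np.argwhere(m)[:,::-1].astype(np.float32))
C=loc(cast(c,cc,118+z0,s))[0];print('cap',st,ce,cc,rad,C)
for st,ce,m in blobs(k&(H<16)&(S>120)&(V>60),10):
    ys,xs=np.nonzero(m);q=loc(cast(c,np.c_[xs,ys],92+z0,s))-C;t=q[(q[:,0]>20)]
    if len(t)>5: p=np.polyfit(t[:,0],t[:,1],1);print('tab slope',p.round(3),'y at 25',np.polyval(p,25).round(1),'xmax',t[:,0].max())
E
python3 bot.py w2; python3 bot.py w3
```

```text
[ 441.3592703  -344.203176    331.01888924] [[ 0.581  0.814 -0.005]
 [ 0.814 -0.581  0.004]
 [ 0.    -0.007 -1.   ]] 1.9167 [-1.18108181  1.0279465   0.14327216]
cap [239, 168, 33, 31, 731] [255.0, 183.1] (255.0, 183.5) 16.07025718688965 [  1.4   2.  286.6]
tab slope [0.016 7.728] y at 25 8.1 xmax 32.800000000000004
tab slope [-0.163 -3.225] y at 25 -7.3 xmax 31.9
cap [237, 198, 42, 40, 1259] [257.5, 217.6] (257.5, 217.5) 21.22508430480957 [  0.4   3.  213. ]
tab slope [ 0.013 -2.509] y at 25 -2.2 xmax 33.1
tab slope [ 0.116 10.375] y at 25 13.3 xmax 30.900000000000002
```

Emit:
apply_moves --moves '[{"dx":0,"dy":0,"dz":15,"ax":0,"ay":0,"az":0,"fingers":85},{"dx":0,"dy":0,"dz":15,"ax":0,"ay":0,"az":0,"fingers":85},{"dx":0,"dy":0,"dz":8,"ax":0,"ay":0,"az":0,"fingers":85},{"dx":0,"dy":0,"dz":0,"ax":0,"ay":0,"az":0,"fingers":85},{"dx":0,"dy":0,"dz":0,"ax":0,"ay":0,"az":0,"fingers":85}]'

```text
time_s: 2.38
tcp_pos: [442.9, -345.3, 297.5]
tcp_rot: [0.889, 0.458, 0.0, 0.0]
contact_force: [-0.5, 0.8, -0.2]
opening: 84.9
finger_force: 0.0
```

```bash
python3 look.py w4; python3 bot.py w4
```

```text
[ 442.91586102 -345.2611548   297.45647078] [[ 0.58   0.815  0.   ]
 [ 0.815 -0.58  -0.   ]
 [-0.     0.    -1.   ]] 2.3833 [-0.51354415  0.80863185 -0.23479645]
cap [227, 218, 51, 47, 1728] [252.5, 241.3] (252.0, 241.5) 25.597949981689453 [  0.3  -0.7 179.5]
tab slope [ 0.028 -2.883] y at 25 -2.2 xmax 33.900000000000006
tab slope [ 0.11  10.527] y at 25 13.3 xmax 31.900000000000002
```

Emit:
apply_moves --moves '[{"dx":0,"dy":0,"dz":15,"ax":0,"ay":0,"az":0,"fingers":85},{"dx":0,"dy":0,"dz":13,"ax":0,"ay":0,"az":0,"fingers":85},{"dx":0,"dy":0,"dz":0,"ax":0,"ay":0,"az":0,"fingers":60},{"dx":0,"dy":0,"dz":0,"ax":0,"ay":0,"az":0,"fingers":40},{"dx":0,"dy":0,"dz":0,"ax":0,"ay":0,"az":0,"fingers":35}]' --grip_force 40

```text
time_s: 2.85
tcp_pos: [443.1, -345.3, 269.8]
tcp_rot: [0.889, 0.459, 0.0, 0.001]
contact_force: [-1.0, 0.6, -0.3]
opening: 51.1
finger_force: 0.0
```

Emit:
apply_moves --moves '[{"dx":0,"dy":0,"dz":0,"ax":0,"ay":0,"az":0,"fingers":30},{"dx":0,"dy":0,"dz":0,"ax":0,"ay":0,"az":0,"fingers":25},{"dx":0,"dy":0,"dz":0,"ax":0,"ay":0,"az":0,"fingers":25},{"dx":0,"dy":0,"dz":0,"ax":0,"ay":0,"az":0,"fingers":25},{"dx":0,"dy":0,"dz":0,"ax":0,"ay":0,"az":0,"fingers":25}]'

```text
time_s: 3.27
tcp_pos: [443.1, -345.3, 269.9]
tcp_rot: [0.889, 0.459, 0.0, 0.001]
contact_force: [-0.3, 0.3, 6.8]
opening: 28.4
finger_force: 39.3
```

```bash
python3 look.py w5; python3 bot.py w5
```

```text
[ 443.14803041 -345.33433993  269.86208441] [[ 0.579  0.815  0.002]
 [ 0.815 -0.579 -0.001]
 [-0.     0.002 -1.   ]] 3.2667 [-0.26561865  0.30851298  6.78370468]
cap [224, 224, 57, 73, 2500] [251.7, 266.2] (249.53810119628906, 259.9984130859375) 36.03135681152344 [  5.5  -2.  151.9]
tab slope [ 0.003 -1.534] y at 25 -1.5 xmax 28.9
tab slope [-0.071 15.891] y at 25 14.1 xmax 27.799999999999997
```

View pics/w5.png

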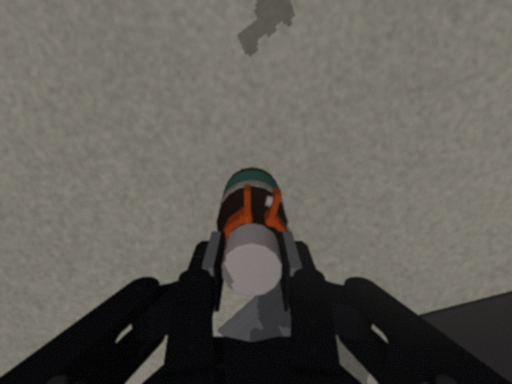

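The bottle is held by the cap at (250,270); the fingers stay clear of the collar tabs. Next I lift it and go to a viewing pose short of the nest.

Emit:
apply_moves --moves '[{"dx":0,"dy":0,"dz":-15,"ax":0,"ay":0,"az":0,"fingers":25},{"dx":0,"dy":0,"dz":-35,"ax":0,"ay":0,"az":0,"fingers":25},{"dx":0,"dy":0,"dz":-35,"ax":0,"ay":0,"az":0,"fingers":25},{"dx":0,"dy":0,"dz":-35,"ax":0,"ay":0,"az":0,"fingers":25},{"dx":0,"dy":0,"dz":-35,"ax":0,"ay":0,"az":0,"fingers":25}]'

```text
time_s: 3.73
tcp_pos: [442.2, -344.6, 425.0]
tcp_rot: [0.889, 0.459, -0.0, -0.001]
contact_force: [0.5, 0.1, -2.7]
opening: 28.6
finger_force: 40.5
```

Emit:
apply_moves --moves '[{"dx":30,"dy":12,"dz":0,"ax":0,"ay":0,"az":0,"fingers":25},{"dx":30,"dy":12,"dz":0,"ax":0,"ay":0,"az":0,"fingers":25},{"dx":30,"dy":12,"dz":0,"ax":0,"ay":0,"az":0,"fingers":25},{"dx":30,"dy":12,"dz":0,"ax":0,"ay":0,"az":0,"fingers":25},{"dx":30,"dy":12,"dz":0,"ax":0,"ay":0,"az":0,"fingers":25}]'

```text
time_s: 4.15
tcp_pos: [579.3, -256.4, 423.5]
tcp_rot: [0.889, 0.458, -0.0, -0.0]
contact_force: [0.8, -1.1, -2.8]
opening: 28.3
finger_force: 40.6
```

Emit:
apply_moves --moves '[{"dx":30,"dy":12,"dz":0,"ax":0,"ay":0,"az":0,"fingers":25},{"dx":29,"dy":13,"dz":0,"ax":0,"ay":0,"az":-0.11,"fingers":25},{"dx":0,"dy":0,"dz":0,"ax":0,"ay":0,"az":-0.11,"fingers":25},{"dx":0,"dy":0,"dz":0,"ax":0,"ay":0,"az":-0.11,"fingers":25},{"dx":0,"dy":0,"dz":0,"ax":0,"ay":0,"az":-0.11,"fingers":25}]'

```text
time_s: 4.57
tcp_pos: [633.3, -223.0, 422.8]
tcp_rot: [0.765, 0.644, -0.001, -0.001]
contact_force: [-0.6, -0.6, -2.0]
opening: 28.7
finger_force: 40.7
```

Emit:
apply_moves --moves '[{"dx":0,"dy":0,"dz":0,"ax":0,"ay":0,"az":-0.11,"fingers":25},{"dx":0,"dy":0,"dz":0,"ax":0,"ay":0,"az":-0.11,"fingers":25},{"dx":0,"dy":0,"dz":0,"ax":0,"ay":0,"az":-0.11,"fingers":25},{"dx":0,"dy":0,"dz":0,"ax":0,"ay":0,"az":-0.11,"fingers":25},{"dx":0,"dy":0,"dz":0,"ax":0,"ay":0,"az":0,"fingers":25}]'

```text
time_s: 4.98
tcp_pos: [632.8, -223.8, 423.1]
tcp_rot: [0.607, 0.795, -0.0, -0.001]
contact_force: [-0.7, 0.6, -2.5]
opening: 28.6
finger_force: 40.7
```

Emit:
apply_moves --moves '[{"dx":0,"dy":0,"dz":0,"ax":0,"ay":0,"az":0,"fingers":25},{"dx":0,"dy":0,"dz":0,"ax":0,"ay":0,"az":0,"fingers":25},{"dx":0,"dy":0,"dz":0,"ax":0,"ay":0,"az":0,"fingers":25},{"dx":0,"dy":0,"dz":0,"ax":0,"ay":0,"az":0,"fingers":25},{"dx":0,"dy":0,"dz":0,"ax":0,"ay":0,"az":0,"fingers":25}]'

```text
time_s: 5.4
tcp_pos: [633.0, -223.9, 423.7]
tcp_rot: [0.609, 0.793, -0.0, -0.0]
contact_force: [0.0, -0.4, -2.7]
opening: 28.7
finger_force: 40.7
```

```bash
python3 look.py w6
```

```text
[ 633.03686732 -223.89933687  423.68873018] [[-0.258  0.966 -0.   ]
 [ 0.966  0.258  0.   ]
 [ 0.    -0.    -1.   ]] 5.4 [ 0.03613096 -0.36918821 -2.72227181]
```

View pics/w6.png

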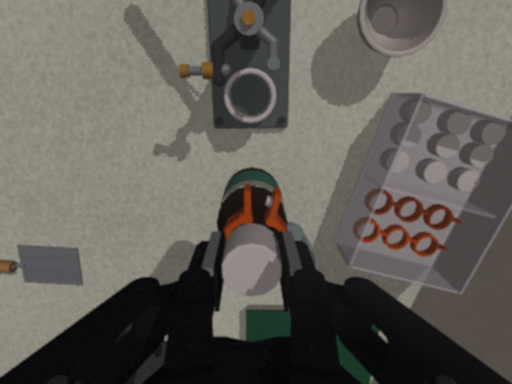

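The nest ring is at (249,96), the pivot bolt at (249,17), the held anvil at left (205,71) and the moving jaw at right (273,60). The stand is nearly aligned with the tool's x. I'll fit it now.

```bash
cat > nest.py <<'E'
from h import *
import pickle,sys
s,c=pickle.load(open(sys.argv[1]+'.pkl','rb'));f=c['frame'];hsv=cv2.cvtColor(f,cv2.COLOR_BGR2HSV).astype(int)
H,S,V=hsv[...,0],hsv[...,1],hsv[...,2];T=R.from_quat(s['tcp_rot']).as_matrix()
loc=lambda p: (p-s['tcp_pos'])@T
k=np.zeros(H.shape,bool);k[55:135,215:285]=1
print(hsv[117,249],hsv[100,226],hsv[95,218],hsv[95,250])
m=k&(V>105)&(S<50)
for st,ce,mm in blobs(m,60):
    q=loc(cast(c,np.argwhere(mm)[:,::-1],46,s))[:,:2]
    h=cv2.convexHull(q.astype(np.float32));e=cv2.fitEllipse(h);print('ring',st,ce,e,cv2.minEnclosingCircle(h), q.min(0),q.max(0))
    # circle fit on outer hull
    p=h[:,0];A=np.c_[2*p,np.ones(len(p))];x=np.linalg.lstsq(A,(p**2).sum(1),rcond=None)[0];print('fit',x[:2],np.sqrt(x[2]+x[:2]@x[:2]))
g=np.zeros(H.shape,bool);g[0:90,170:265]=1
for st,ce,mm in blobs(g&(H>10)&(H<28)&(S>110)&(V>70),10): print('gold',st,ce,[loc(cast(c,ce,z,s)).round(1)[0] for z in(96,106)])
for row in (20,60,110,125):
    d=np.where(V[row,200:300]<90)[0]+200;print(row,d.min(),d.max(),loc(cast(c,[[d.min()-.5,row],[d.max()+.5,row]],8,s)).round(1)[:,:2].tolist())
E
python3 nest.py w6; python3 bot.py w6 152
```

```text
[  4  17 119] [  3  18 143] [60 10 51] [75 10 50]
ring [224, 68, 52, 55, 607] [254.6, 96.4] ((77.73399353027344, -1.2973699569702148), (57.363624572753906, 58.6229248046875), 126.8690414428711) ((77.72348022460938, -1.4697248935699463), 29.54588508605957) [ 48.82898727 -30.88647663] [106.93751435  26.88926736]
fit [77.82737079 -1.3524897 ] 29.019773271219456
ring [251, 129, 34, 6, 116] [268.6, 132.7] ((37.68709945678711, 20.713001251220703), (9.229273796081543, 45.274208068847656), 179.26455688476562) ((37.253204345703125, 19.009740829467773), 19.50848960876465) [35.02160785 -0.37059581] [40.81682381 38.39011962]
fit [38.15719582 19.46812109] 18.943079588771248
gold [242, 10, 13, 16, 166] [248.2, 17.4] [array([145.2,  -2.8, 327.7]), array([143.1,  -2.7, 317.7])]
gold [202, 62, 11, 15, 146] [207.0, 68.8] [array([102.5, -41.7, 327.7]), array([101.8, -40.3, 317.7])]
gold [179, 65, 9, 11, 92] [183.2, 69.8] [array([101.6, -64.1, 327.7]), array([100.9, -62. , 317.7])]
20 207 289 [[161.6, -52.2], [161.6, 44.4]]
60 209 288 [[118.8, -51.8], [118.7, 45.0]]
110 213 287 [[60.2, -49.4], [60.2, 46.0]]
125 213 286 [[41.5, -50.1], [41.5, 45.4]]
cap [222, 224, 59, 72, 2927] [251.5, 262.2] (250.1516571044922, 259.9715576171875) 36.3319091796875 [  4.9  -0.5 153.7]
tab slope [ 0.035 -2.714] y at 25 -1.9 xmax 30.0
tab slope [-0.038 14.947] y at 25 14.0 xmax 28.4
```

Emit:
apply_moves --moves '[{"dx":26,"dy":-0.5,"dz":0,"ax":0,"ay":0,"az":0,"fingers":25},{"dx":26,"dy":0,"dz":0,"ax":0,"ay":0,"az":0,"fingers":25},{"dx":26,"dy":0,"dz":0,"ax":0,"ay":0,"az":-0.05,"fingers":25},{"dx":0,"dy":0,"dz":15,"ax":0,"ay":0,"az":0,"fingers":25},{"dx":0,"dy":0,"dz":15,"ax":0,"ay":0,"az":0,"fingers":25}]'

```text
time_s: 5.87
tcp_pos: [612.5, -147.3, 394.7]
tcp_rot: [0.588, 0.809, 0.001, 0.001]
contact_force: [0.3, -0.4, -3.1]
opening: 28.3
finger_force: 40.7
```

Emit:
apply_moves --moves '[{"dx":0,"dy":0,"dz":10,"ax":0,"ay":0,"az":0,"fingers":25},{"dx":0,"dy":0,"dz":0,"ax":0,"ay":0,"az":0,"fingers":25},{"dx":0,"dy":0,"dz":0,"ax":0,"ay":0,"az":0,"fingers":25},{"dx":0,"dy":0,"dz":0,"ax":0,"ay":0,"az":0,"fingers":25},{"dx":0,"dy":0,"dz":0,"ax":0,"ay":0,"az":0,"fingers":25}]'

```text
time_s: 6.28
tcp_pos: [612.8, -149.1, 384.6]
tcp_rot: [0.589, 0.808, 0.0, 0.001]
contact_force: [-0.4, 1.4, -3.3]
opening: 28.5
finger_force: 40.6
```

```bash
python3 look.py w7; python3 - <<'E'
from h import *
from plant import eyes
import pickle
a=cv2.imread('pics/w7.png')[60:330,140:360]
t=eyes.camera('top')['frame'];sc=eyes.camera('scene')['frame']
z=lambda i,w,h:cv2.resize(i,(w,h),interpolation=cv2.INTER_CUBIC)
cv2.imwrite('pics/col2.png',np.hstack([z(a,440,540),z(sc[140:275,205:295],360,540)]))
# where nest ought to appear in image: tool coords of nest from w6
s,c=pickle.load(open('w6.pkl','rb'));T=R.from_quat(s['tcp_rot']).as_matrix()
p=s['tcp_pos']+T@np.array([77.8,-1.5,0]);print('nest world (cam)',p, 'dir',T@[1,-.017,0])
s,c=pickle.load(open('w7.pkl','rb'));print(R.from_quat(s['tcp_rot']).as_matrix().T@(p-s['tcp_pos']))
E
```

```text
[ 612.76215801 -149.08131598  384.62157499] [[-0.306  0.952  0.001]
 [ 0.952  0.306 -0.   ]
 [-0.001  0.001 -1.   ]] 6.2833 [-0.41664994  1.35171639 -3.28306078]
nest world (cam) [ 611.50219382 -149.12402157  423.69646454] dir [-2.74592383e-01  9.61710982e-01  9.91046675e-05]
[  0.31351043  -1.16191701 -39.07669366]
```

View pics/col2.png

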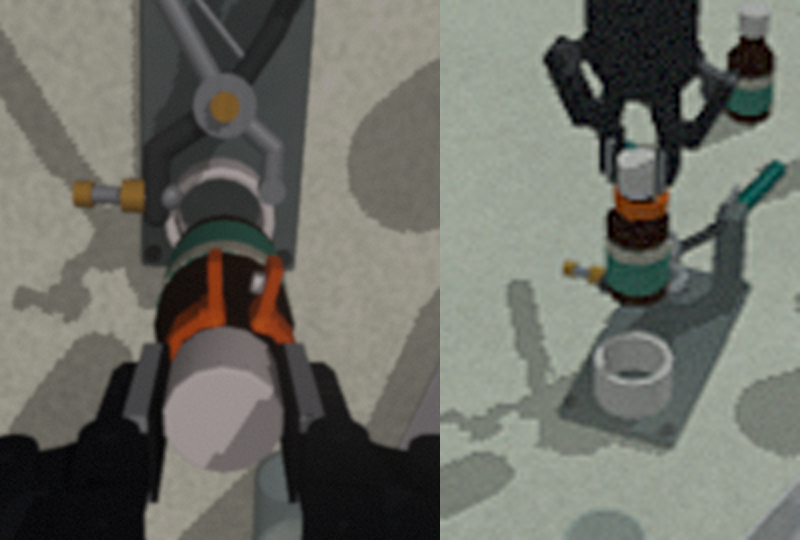

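Left crop: the jaws straddle the tabs' path, with the nose at crop (272,190) and the anvil at (172,195). The scene view shows the bottle upright above the nest. Going down in stages now.

Emit:
apply_moves --moves '[{"dx":0,"dy":0,"dz":12,"ax":0,"ay":0,"az":0,"fingers":25},{"dx":0,"dy":0,"dz":12,"ax":0,"ay":0,"az":0,"fingers":25},{"dx":0,"dy":0,"dz":12,"ax":0,"ay":0,"az":0,"fingers":25},{"dx":0,"dy":0,"dz":12,"ax":0,"ay":0,"az":0,"fingers":25},{"dx":0,"dy":0,"dz":12,"ax":0,"ay":0,"az":0,"fingers":25}]'

```text
time_s: 6.85
tcp_pos: [612.0, -148.6, 321.7]
tcp_rot: [0.589, 0.808, -0.0, -0.001]
contact_force: [0.3, 1.0, -2.2]
opening: 28.3
finger_force: 40.8
```

Emit:
apply_moves --moves '[{"dx":0,"dy":0,"dz":4,"ax":0,"ay":0,"az":0,"fingers":25},{"dx":0,"dy":0,"dz":4,"ax":0,"ay":0,"az":0,"fingers":25},{"dx":0,"dy":0,"dz":3,"ax":0,"ay":0,"az":0,"fingers":25},{"dx":0,"dy":0,"dz":0,"ax":0,"ay":0,"az":0,"fingers":25},{"dx":0,"dy":0,"dz":0,"ax":0,"ay":0,"az":0,"fingers":25}]'

```text
time_s: 7.27
tcp_pos: [612.3, -148.7, 312.8]
tcp_rot: [0.589, 0.808, -0.0, -0.0]
contact_force: [-0.7, 0.4, -3.9]
opening: 28.6
finger_force: 40.7
```

Emit:
apply_moves --moves '[{"dx":0,"dy":0,"dz":3,"ax":0,"ay":0,"az":0,"fingers":25},{"dx":0,"dy":0,"dz":3,"ax":0,"ay":0,"az":0,"fingers":25},{"dx":0,"dy":0,"dz":3,"ax":0,"ay":0,"az":0,"fingers":25},{"dx":0,"dy":0,"dz":0,"ax":0,"ay":0,"az":0,"fingers":25},{"dx":0,"dy":0,"dz":0,"ax":0,"ay":0,"az":0,"fingers":25}]'

```text
time_s: 7.68
tcp_pos: [612.2, -148.7, 303.3]
tcp_rot: [0.589, 0.808, -0.0, -0.0]
contact_force: [-1.8, -0.8, -3.8]
opening: 28.5
finger_force: 40.5
```

Emit:
apply_moves --moves '[{"dx":0,"dy":0,"dz":3,"ax":0,"ay":0,"az":0,"fingers":25},{"dx":0,"dy":0,"dz":3,"ax":0,"ay":0,"az":0,"fingers":25},{"dx":0,"dy":0,"dz":3,"ax":0,"ay":0,"az":0,"fingers":25},{"dx":0,"dy":0,"dz":0,"ax":0,"ay":0,"az":0,"fingers":25},{"dx":0,"dy":0,"dz":0,"ax":0,"ay":0,"az":0,"fingers":25}]'

```text
time_s: 8.1
tcp_pos: [612.3, -148.7, 294.2]
tcp_rot: [0.589, 0.808, -0.0, -0.0]
contact_force: [-1.8, -0.3, -4.5]
opening: 28.2
finger_force: 40.6
```

```bash
python3 look.py w8; python3 - <<'E'
from h import *
from plant import eyes
a=cv2.imread('pics/w8.png')[110:310,160:345]
sc=eyes.camera('scene')['frame']
z=lambda i,w,h:cv2.resize(i,(w,h),interpolation=cv2.INTER_CUBIC)
cv2.imwrite('pics/col3.png',np.hstack([z(a,500,540),z(sc[165:255,220:270],300,540)]))
E
```

```text
[ 612.25517467 -148.65330491  294.1745984 ] [[-0.307  0.952 -0.001]
 [ 0.952  0.307  0.   ]
 [ 0.    -0.001 -1.   ]] 8.1 [-1.79809722 -0.30854368 -4.51562235]
```

View pics/col3.png

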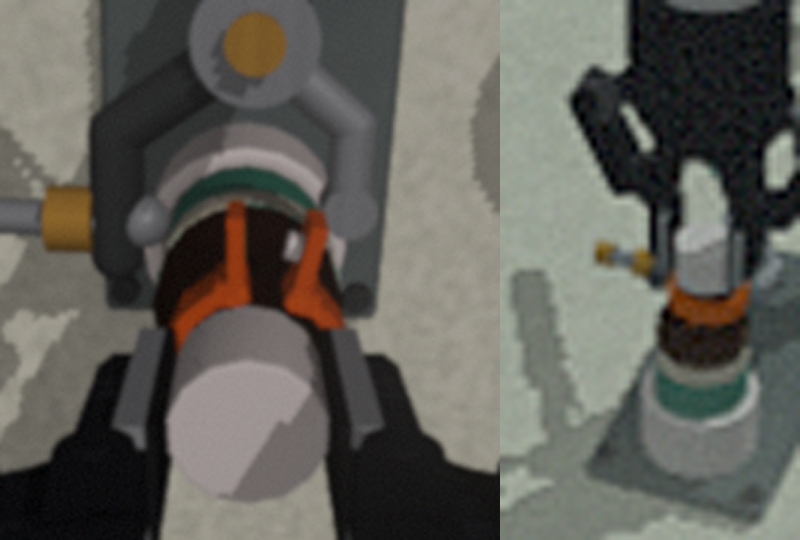

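The bottle is well into the nest and both tabs, crop (237,250) and (315,250), lie between the anvil and the nose. Continuing to the floor.

Emit:
apply_moves --moves '[{"dx":0,"dy":0,"dz":3,"ax":0,"ay":0,"az":0,"fingers":25},{"dx":0,"dy":0,"dz":3,"ax":0,"ay":0,"az":0,"fingers":25},{"dx":0,"dy":0,"dz":3,"ax":0,"ay":0,"az":0,"fingers":25},{"dx":0,"dy":0,"dz":2,"ax":0,"ay":0,"az":0,"fingers":25},{"dx":0,"dy":0,"dz":0,"ax":0,"ay":0,"az":0,"fingers":25}]'

```text
time_s: 8.62
tcp_pos: [612.3, -148.7, 283.1]
tcp_rot: [0.589, 0.808, -0.0, -0.0]
contact_force: [-2.5, -0.7, -5.0]
opening: 28.6
finger_force: 40.7
```

Emit:
apply_moves --moves '[{"dx":0,"dy":0,"dz":1,"ax":0,"ay":0,"az":0,"fingers":25},{"dx":0,"dy":0,"dz":1,"ax":0,"ay":0,"az":0,"fingers":25},{"dx":0,"dy":0,"dz":1,"ax":0,"ay":0,"az":0,"fingers":25},{"dx":0,"dy":0,"dz":0,"ax":0,"ay":0,"az":0,"fingers":25},{"dx":0,"dy":0,"dz":0,"ax":0,"ay":0,"az":0,"fingers":25}]'

```text
time_s: 9.03
tcp_pos: [612.3, -148.7, 280.6]
tcp_rot: [0.589, 0.808, -0.0, -0.0]
contact_force: [-3.6, -1.3, -1.1]
opening: 28.6
finger_force: 40.8
```

Emit:
apply_moves --moves '[{"dx":0,"dy":0,"dz":0.5,"ax":0,"ay":0,"az":0,"fingers":25},{"dx":0,"dy":0,"dz":0.5,"ax":0,"ay":0,"az":0,"fingers":25},{"dx":0,"dy":0,"dz":0,"ax":0,"ay":0,"az":0,"fingers":25},{"dx":0,"dy":0,"dz":0,"ax":0,"ay":0,"az":0,"fingers":25},{"dx":0,"dy":0,"dz":0,"ax":0,"ay":0,"az":0,"fingers":25}]'

```text
time_s: 9.45
tcp_pos: [612.4, -148.7, 280.0]
tcp_rot: [0.589, 0.808, -0.0, 0.0]
contact_force: [-4.3, -1.7, 2.0]
opening: 28.5
finger_force: 41.1
```

Emit:
apply_moves --moves '[{"dx":0,"dy":0,"dz":0,"ax":0,"ay":0,"az":0,"fingers":40},{"dx":0,"dy":0,"dz":0,"ax":0,"ay":0,"az":0,"fingers":52},{"dx":0,"dy":0,"dz":0,"ax":0,"ay":0,"az":0,"fingers":52},{"dx":0,"dy":0,"dz":0,"ax":0,"ay":0,"az":0,"fingers":52},{"dx":0,"dy":0,"dz":-3,"ax":0,"ay":0,"az":0,"fingers":52}]'

```text
time_s: 9.87
tcp_pos: [612.5, -148.6, 282.5]
tcp_rot: [0.589, 0.808, 0.0, 0.0]
contact_force: [-0.5, -0.3, -1.0]
opening: 51.8
finger_force: 0.0
```

Emit:
apply_moves --moves '[{"dx":0,"dy":0,"dz":-5,"ax":0,"ay":0,"az":0,"fingers":52},{"dx":0,"dy":0,"dz":-15,"ax":0,"ay":0,"az":0,"fingers":52},{"dx":0,"dy":0,"dz":-30,"ax":0,"ay":0,"az":0,"fingers":52},{"dx":0,"dy":0,"dz":-30,"ax":0,"ay":0,"az":0,"fingers":52},{"dx":0,"dy":0,"dz":-30,"ax":0,"ay":0,"az":0,"fingers":52}]'

```text
time_s: 10.28
tcp_pos: [612.3, -148.6, 394.2]
tcp_rot: [0.589, 0.808, 0.0, -0.0]
contact_force: [0.3, 0.3, -0.1]
opening: 52.0
finger_force: 0.0
```

Emit:
apply_moves --moves '[{"dx":0,"dy":0,"dz":-15,"ax":0,"ay":0,"az":0,"fingers":52},{"dx":0,"dy":0,"dz":0,"ax":0,"ay":0,"az":0,"fingers":52},{"dx":0,"dy":0,"dz":0,"ax":0,"ay":0,"az":0,"fingers":52},{"dx":0,"dy":0,"dz":0,"ax":0,"ay":0,"az":0,"fingers":52},{"dx":0,"dy":0,"dz":0,"ax":0,"ay":0,"az":0,"fingers":52}]'

```text
time_s: 10.7
tcp_pos: [611.9, -148.6, 406.3]
tcp_rot: [0.589, 0.808, -0.0, -0.001]
contact_force: [-0.4, 0.7, -0.3]
opening: 51.7
finger_force: 0.0
```

```bash
python3 look.py w9; python3 bot.py w9 10; python3 - <<'E'
from h import *
import pickle
s,c=pickle.load(open('w9.pkl','rb'));T=R.from_quat(s['tcp_rot']).as_matrix()
f=c['frame'];hsv=cv2.cvtColor(f,cv2.COLOR_BGR2HSV).astype(int);H,S,V=hsv[...,0],hsv[...,1],hsv[...,2]
for st,ce,m in blobs((H>80)&(H<100)&(S>110)&(V>30),40):
    P=cast(c,np.argwhere(m)[:,::-1],96,s)[:,:2];mu=P.mean(0);vt=np.linalg.svd(P-mu,full_matrices=False)[2];t=(P-mu)@vt[0];print(st,ce,mu,vt[0],t.min(),t.max())
E
```

```text
[ 611.92686873 -148.58361897  406.26086146] [[-0.307  0.952 -0.002]
 [ 0.952  0.307  0.001]
 [ 0.001 -0.002 -1.   ]] 10.7 [-0.43332039  0.66168117 -0.29624005]
cap [236, 168, 36, 37, 892] [252.5, 187.3] (253.47238159179688, 186.5220947265625) 18.686487197875977 [  2.    2.  278.3]
tab slope [ 0.017 -4.113] y at 25 -3.7 xmax 30.700000000000003
tab slope [0.161 7.93 ] y at 25 12.0 xmax 28.8
[187, 0, 41, 56, 837] [208.7, 26.7] [535.57357954 -31.58975985] [ 0.74377418 -0.66843098] -25.920678232141967 24.388193774071805
[294, 0, 20, 18, 195] [304.7, 6.7] [607.86051929   7.50226503] [0.79465149 0.60706591] -10.429289302706206 7.840940939883036
```

View pics/w9.png

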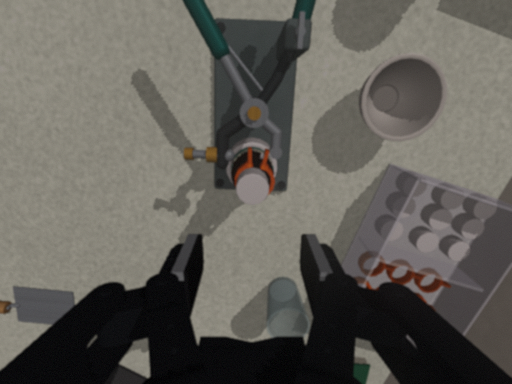

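Final view: the bottle stands in the nest with its cap at (253,187), the collar is open, and the free handle is at upper left (208,27). The handle is localised at about (522,-20). I'll go to its outer side with the fingers closed and tool x turned to the pressing direction.

Emit:
apply_moves --moves '[{"dx":30.4,"dy":-19,"dz":0,"ax":0,"ay":0,"az":0,"fingers":20},{"dx":30.4,"dy":-19,"dz":0,"ax":0,"ay":0,"az":0,"fingers":0},{"dx":30.4,"dy":-19,"dz":0,"ax":0,"ay":0,"az":0,"fingers":0},{"dx":30.4,"dy":-19,"dz":0,"ax":0,"ay":0,"az":0,"fingers":0},{"dx":30.4,"dy":-19,"dz":0,"ax":0,"ay":0,"az":0,"fingers":0}]'

```text
time_s: 11.17
tcp_pos: [473.7, -32.4, 406.6]
tcp_rot: [0.589, 0.808, -0.0, -0.001]
contact_force: [0.8, 0.1, 0.4]
opening: -0.3
finger_force: 0.0
```

Emit:
apply_moves --moves '[{"dx":0,"dy":0,"dz":0,"ax":0,"ay":0,"az":0.107,"fingers":0},{"dx":0,"dy":0,"dz":0,"ax":0,"ay":0,"az":0.107,"fingers":0},{"dx":0,"dy":0,"dz":0,"ax":0,"ay":0,"az":0.107,"fingers":0},{"dx":0,"dy":0,"dz":0,"ax":0,"ay":0,"az":0.107,"fingers":0},{"dx":0,"dy":0,"dz":0,"ax":0,"ay":0,"az":0.107,"fingers":0}]'

```text
time_s: 11.58
tcp_pos: [475.1, -33.1, 406.9]
tcp_rot: [0.783, 0.622, -0.001, -0.001]
contact_force: [0.4, -0.2, -0.3]
opening: -0.0
finger_force: 0.0
```

Emit:
apply_moves --moves '[{"dx":0,"dy":0,"dz":0,"ax":0,"ay":0,"az":0.107,"fingers":0},{"dx":0,"dy":0,"dz":0,"ax":0,"ay":0,"az":0.107,"fingers":0},{"dx":0,"dy":0,"dz":0,"ax":0,"ay":0,"az":0.107,"fingers":0},{"dx":0,"dy":0,"dz":0,"ax":0,"ay":0,"az":0.107,"fingers":0},{"dx":0,"dy":0,"dz":0,"ax":0,"ay":0,"az":0.107,"fingers":0}]'

```text
time_s: 12.0
tcp_pos: [475.1, -33.2, 406.8]
tcp_rot: [0.92, 0.393, -0.001, -0.0]
contact_force: [-0.3, 0.5, -0.1]
opening: -0.1
finger_force: 0.0
```

Emit:
apply_moves --moves '[{"dx":0,"dy":0,"dz":15,"ax":0,"ay":0,"az":0.107,"fingers":0},{"dx":0,"dy":0,"dz":20,"ax":0,"ay":0,"az":0.107,"fingers":0},{"dx":0,"dy":0,"dz":20,"ax":0,"ay":0,"az":0.107,"fingers":0},{"dx":0,"dy":0,"dz":20,"ax":0,"ay":0,"az":0.107,"fingers":0},{"dx":0,"dy":0,"dz":10,"ax":0,"ay":0,"az":0.107,"fingers":0}]'

```text
time_s: 12.42
tcp_pos: [474.3, -33.1, 319.9]
tcp_rot: [0.991, 0.136, -0.002, -0.001]
contact_force: [-1.3, -0.7, -0.6]
opening: -0.3
finger_force: 0.0
```

```bash
python3 look.py w10; python3 - <<'E'
from h import *
import pickle
from plant import eyes
s,c=pickle.load(open('w10.pkl','rb'));T=R.from_quat(s['tcp_rot']).as_matrix()
n=np.array([612.3,-148.7]);ux=np.array([-.274,.962]);uy=np.array([-.962,-.274])
st=lambda p:np.c_[(p-n)@ux,(p-n)@uy]
print('tcp stand',st(s['tcp_pos'][None,:2]))
for nm,c,s in (('w',c,s),('t',eyes.camera('top'),None)):
    f=c['frame'];hsv=cv2.cvtColor(f,cv2.COLOR_BGR2HSV).astype(int);H,S,V=hsv[...,0],hsv[...,1],hsv[...,2]
    for b,ce,m in blobs((H>80)&(H<100)&(S>110)&(V>30),40):
        q=st(cast(c,np.argwhere(m)[:,::-1],96,s)[:,:2])
        if abs(q.mean(0)-[148,40]).max()<60:
            mu=q.mean(0);v=np.linalg.svd(q-mu,full_matrices=False)[2][0];print(nm,b,mu.round(1),v.round(3),q.min(0).round(),q.max(0).round())
E
```

```text
[474.26474195 -33.10581788 319.8936377 ] [[ 0.963  0.269 -0.004]
 [ 0.269 -0.963  0.   ]
 [-0.004 -0.002 -1.   ]] 12.4167 [-1.26179891 -0.66394391 -0.58291564]
tcp stand [[149.02326391 101.11711234]]
w [189, 97, 128, 87, 2885] [149.5  51.9] [0.854 0.521] [109.  25.] [193.  81.]
```

Emit:
apply_moves --moves '[{"dx":0,"dy":0,"dz":20,"ax":0,"ay":0,"az":0,"fingers":0},{"dx":0,"dy":0,"dz":20,"ax":0,"ay":0,"az":0,"fingers":0},{"dx":0,"dy":0,"dz":20,"ax":0,"ay":0,"az":0,"fingers":0},{"dx":0,"dy":0,"dz":6,"ax":0,"ay":0,"az":0,"fingers":0},{"dx":0,"dy":0,"dz":0,"ax":0,"ay":0,"az":0,"fingers":0}]'

```text
time_s: 12.93
tcp_pos: [474.9, -33.2, 255.8]
tcp_rot: [0.99, 0.14, -0.001, -0.0]
contact_force: [0.6, 0.1, 0.1]
opening: -0.3
finger_force: 0.0
```

Emit:
apply_moves --moves '[{"dx":4,"dy":0,"dz":0,"ax":0,"ay":0,"az":0,"fingers":0},{"dx":4,"dy":0,"dz":0,"ax":0,"ay":0,"az":0,"fingers":0},{"dx":4,"dy":0,"dz":0,"ax":0,"ay":0,"az":0,"fingers":0},{"dx":2,"dy":0,"dz":0,"ax":0,"ay":0,"az":0,"fingers":0},{"dx":0,"dy":0,"dz":0,"ax":0,"ay":0,"az":0,"fingers":0}]'

```text
time_s: 13.35
tcp_pos: [489.7, -29.2, 257.5]
tcp_rot: [0.99, 0.139, 0.001, 0.0]
contact_force: [0.4, -0.0, 0.0]
opening: -0.0
finger_force: 0.0
```

Emit:
apply_moves --moves '[{"dx":3,"dy":0,"dz":0,"ax":0,"ay":0,"az":0,"fingers":0},{"dx":3,"dy":0,"dz":0,"ax":0,"ay":0,"az":0,"fingers":0},{"dx":3,"dy":0,"dz":0,"ax":0,"ay":0,"az":0,"fingers":0},{"dx":3,"dy":0,"dz":0,"ax":0,"ay":0,"az":0,"fingers":0},{"dx":0,"dy":0,"dz":0,"ax":0,"ay":0,"az":0,"fingers":0}]'

```text
time_s: 13.77
tcp_pos: [500.3, -25.9, 256.5]
tcp_rot: [0.99, 0.139, -0.001, -0.0]
contact_force: [-2.6, -0.9, 0.8]
opening: -0.1
finger_force: 1.2
```

Emit:
apply_moves --moves '[{"dx":2.5,"dy":0,"dz":0,"ax":0,"ay":0,"az":0,"fingers":0},{"dx":2.5,"dy":0,"dz":0,"ax":0,"ay":0,"az":0,"fingers":0},{"dx":2.5,"dy":0,"dz":0,"ax":0,"ay":0,"az":0,"fingers":0},{"dx":2.5,"dy":0,"dz":0,"ax":0,"ay":0,"az":0,"fingers":0},{"dx":0,"dy":0,"dz":0,"ax":0,"ay":0,"az":0,"fingers":0}]'

```text
time_s: 14.18
tcp_pos: [510.2, -23.2, 256.6]
tcp_rot: [0.99, 0.138, -0.0, -0.0]
contact_force: [-3.6, -0.4, -0.4]
opening: 0.4
finger_force: 1.5
```

Emit:
apply_moves --moves '[{"dx":1.5,"dy":0,"dz":0,"ax":0,"ay":0,"az":0,"fingers":0},{"dx":1.5,"dy":0,"dz":0,"ax":0,"ay":0,"az":0,"fingers":0},{"dx":1.5,"dy":0,"dz":0,"ax":0,"ay":0,"az":0,"fingers":0},{"dx":0,"dy":0,"dz":0,"ax":0,"ay":0,"az":0,"fingers":0},{"dx":0,"dy":0,"dz":0,"ax":0,"ay":0,"az":0,"fingers":0}]'

```text
time_s: 14.6
tcp_pos: [514.3, -22.1, 256.7]
tcp_rot: [0.99, 0.138, 0.0, 0.0]
contact_force: [-3.8, -0.3, 0.6]
opening: -0.1
finger_force: 1.6
```

Emit:
apply_moves --moves '[{"dx":1.5,"dy":0,"dz":0,"ax":0,"ay":0,"az":0,"fingers":0},{"dx":1.5,"dy":0,"dz":0,"ax":0,"ay":0,"az":0,"fingers":0},{"dx":1.5,"dy":0,"dz":0,"ax":0,"ay":0,"az":0,"fingers":0},{"dx":0,"dy":0,"dz":0,"ax":0,"ay":0,"az":0,"fingers":0},{"dx":0,"dy":0,"dz":0,"ax":0,"ay":0,"az":0,"fingers":0}]'

```text
time_s: 15.02
tcp_pos: [518.6, -20.8, 256.7]
tcp_rot: [0.99, 0.139, -0.0, 0.0]
contact_force: [-4.4, -0.6, 0.6]
opening: -0.1
finger_force: 2.0
```

Emit:
apply_moves --moves '[{"dx":1.5,"dy":0,"dz":0,"ax":0,"ay":0,"az":0,"fingers":0},{"dx":1.5,"dy":0,"dz":0,"ax":0,"ay":0,"az":0,"fingers":0},{"dx":1.5,"dy":0,"dz":0,"ax":0,"ay":0,"az":0,"fingers":0},{"dx":0,"dy":0,"dz":0,"ax":0,"ay":0,"az":0,"fingers":0},{"dx":0,"dy":0,"dz":0,"ax":0,"ay":0,"az":0,"fingers":0}]'

```text
time_s: 15.43
tcp_pos: [522.6, -19.6, 256.6]
tcp_rot: [0.99, 0.139, -0.0, -0.0]
contact_force: [-5.1, -0.7, 2.1]
opening: -0.1
finger_force: 2.5
```

Emit:
apply_moves --moves '[{"dx":1.5,"dy":0,"dz":0,"ax":0,"ay":0,"az":0,"fingers":0},{"dx":1.5,"dy":0,"dz":0,"ax":0,"ay":0,"az":0,"fingers":0},{"dx":1,"dy":0,"dz":0,"ax":0,"ay":0,"az":0,"fingers":0},{"dx":0,"dy":0,"dz":0,"ax":0,"ay":0,"az":0,"fingers":0},{"dx":0,"dy":0,"dz":0,"ax":0,"ay":0,"az":0,"fingers":0}]'

```text
time_s: 15.85
tcp_pos: [526.2, -18.5, 256.5]
tcp_rot: [0.99, 0.138, -0.001, -0.0]
contact_force: [-6.4, 0.1, 2.0]
opening: 0.4
finger_force: 2.9
```

Emit:
apply_moves --moves '[{"dx":1,"dy":0,"dz":0,"ax":0,"ay":0,"az":0,"fingers":0},{"dx":1,"dy":0,"dz":0,"ax":0,"ay":0,"az":0,"fingers":0},{"dx":1,"dy":0,"dz":0,"ax":0,"ay":0,"az":0,"fingers":0},{"dx":0,"dy":0,"dz":0,"ax":0,"ay":0,"az":0,"fingers":0},{"dx":0,"dy":0,"dz":0,"ax":0,"ay":0,"az":0,"fingers":0}]'

```text
time_s: 16.27
tcp_pos: [528.9, -17.7, 256.5]
tcp_rot: [0.99, 0.139, -0.001, -0.0]
contact_force: [-7.7, -0.3, 2.6]
opening: -0.1
finger_force: 3.2
```

Emit:
apply_moves --moves '[{"dx":1,"dy":0,"dz":0,"ax":0,"ay":0,"az":0,"fingers":0},{"dx":1,"dy":0,"dz":0,"ax":0,"ay":0,"az":0,"fingers":0},{"dx":1,"dy":0,"dz":0,"ax":0,"ay":0,"az":0,"fingers":0},{"dx":0,"dy":0,"dz":0,"ax":0,"ay":0,"az":0,"fingers":0},{"dx":0,"dy":0,"dz":0,"ax":0,"ay":0,"az":0,"fingers":0}]'

```text
time_s: 16.68
tcp_pos: [531.6, -16.8, 256.4]
tcp_rot: [0.99, 0.139, -0.002, -0.0]
contact_force: [-8.1, 0.3, 2.6]
opening: 0.2
finger_force: 3.6
```

Emit:
apply_moves --moves '[{"dx":1,"dy":0,"dz":0,"ax":0,"ay":0,"az":0,"fingers":0},{"dx":1,"dy":0,"dz":0,"ax":0,"ay":0,"az":0,"fingers":0},{"dx":0.5,"dy":0,"dz":0,"ax":0,"ay":0,"az":0,"fingers":0},{"dx":0,"dy":0,"dz":0,"ax":0,"ay":0,"az":0,"fingers":0},{"dx":0,"dy":0,"dz":0,"ax":0,"ay":0,"az":0,"fingers":0}]'

```text
time_s: 17.1
tcp_pos: [533.6, -16.0, 256.3]
tcp_rot: [0.99, 0.139, -0.002, -0.001]
contact_force: [-9.8, 0.1, 3.8]
opening: 0.1
finger_force: 4.0
```

Emit:
apply_moves --moves '[{"dx":1,"dy":0,"dz":0,"ax":0,"ay":0,"az":0,"fingers":0},{"dx":1,"dy":0,"dz":0,"ax":0,"ay":0,"az":0,"fingers":0},{"dx":0,"dy":0,"dz":0,"ax":0,"ay":0,"az":0,"fingers":0},{"dx":0,"dy":0,"dz":0,"ax":0,"ay":0,"az":0,"fingers":0},{"dx":0,"dy":0,"dz":0,"ax":0,"ay":0,"az":0,"fingers":0}]'

```text
time_s: 17.52
tcp_pos: [535.4, -15.5, 256.2]
tcp_rot: [0.99, 0.138, -0.002, -0.001]
contact_force: [-10.2, 1.1, 3.3]
opening: -0.1
finger_force: 4.2
```

Emit:
apply_moves --moves '[{"dx":1,"dy":0,"dz":0,"ax":0,"ay":0,"az":0,"fingers":0},{"dx":1,"dy":0,"dz":0,"ax":0,"ay":0,"az":0,"fingers":0},{"dx":0,"dy":0,"dz":0,"ax":0,"ay":0,"az":0,"fingers":0},{"dx":0,"dy":0,"dz":0,"ax":0,"ay":0,"az":0,"fingers":0},{"dx":0,"dy":0,"dz":0,"ax":0,"ay":0,"az":0,"fingers":0}]'

```text
time_s: 17.93
tcp_pos: [537.1, -14.9, 256.2]
tcp_rot: [0.99, 0.139, -0.003, -0.001]
contact_force: [-10.5, 1.9, 4.9]
opening: 0.1
finger_force: 4.6
```

Emit:
apply_moves --moves '[{"dx":1,"dy":0,"dz":0,"ax":0,"ay":0,"az":0,"fingers":0},{"dx":1,"dy":0,"dz":0,"ax":0,"ay":0,"az":0,"fingers":0},{"dx":0,"dy":0,"dz":0,"ax":0,"ay":0,"az":0,"fingers":0},{"dx":0,"dy":0,"dz":0,"ax":0,"ay":0,"az":0,"fingers":0},{"dx":0,"dy":0,"dz":0,"ax":0,"ay":0,"az":0,"fingers":0}]'

```text
time_s: 18.35
tcp_pos: [538.9, -14.4, 256.1]
tcp_rot: [0.99, 0.139, -0.003, -0.001]
contact_force: [-10.8, 1.4, 3.6]
opening: 0.3
finger_force: 4.9
```

Emit:
apply_moves --moves '[{"dx":1,"dy":0,"dz":0,"ax":0,"ay":0,"az":0,"fingers":0},{"dx":1,"dy":0,"dz":0,"ax":0,"ay":0,"az":0,"fingers":0},{"dx":0,"dy":0,"dz":0,"ax":0,"ay":0,"az":0,"fingers":0},{"dx":0,"dy":0,"dz":0,"ax":0,"ay":0,"az":0,"fingers":0},{"dx":0,"dy":0,"dz":0,"ax":0,"ay":0,"az":0,"fingers":0}]'

```text
time_s: 18.77
tcp_pos: [540.7, -13.8, 256.0]
tcp_rot: [0.99, 0.139, -0.003, -0.001]
contact_force: [-11.8, 1.4, 3.7]
opening: 0.2
finger_force: 5.2
```

Emit:
apply_moves --moves '[{"dx":1,"dy":0,"dz":0,"ax":0,"ay":0,"az":0,"fingers":0},{"dx":1,"dy":0,"dz":0,"ax":0,"ay":0,"az":0,"fingers":0},{"dx":0,"dy":0,"dz":0,"ax":0,"ay":0,"az":0,"fingers":0},{"dx":0,"dy":0,"dz":0,"ax":0,"ay":0,"az":0,"fingers":0},{"dx":0,"dy":0,"dz":0,"ax":0,"ay":0,"az":0,"fingers":0}]'

```text
time_s: 19.18
tcp_pos: [542.5, -13.2, 256.0]
tcp_rot: [0.99, 0.139, -0.003, -0.001]
contact_force: [-12.9, 1.6, 4.4]
opening: 0.2
finger_force: 5.4
```

Emit:
apply_moves --moves '[{"dx":0.5,"dy":-1,"dz":0,"ax":0,"ay":0,"az":0,"fingers":0},{"dx":0.5,"dy":-0.5,"dz":0,"ax":0,"ay":0,"az":0,"fingers":0},{"dx":0.5,"dy":0,"dz":0,"ax":0,"ay":0,"az":0,"fingers":0},{"dx":0,"dy":0,"dz":0,"ax":0,"ay":0,"az":0,"fingers":0},{"dx":0,"dy":0,"dz":0,"ax":0,"ay":0,"az":0,"fingers":0}]'

```text
time_s: 19.6
tcp_pos: [544.1, -11.8, 256.1]
tcp_rot: [0.99, 0.139, -0.002, -0.0]
contact_force: [-9.7, -2.5, 3.1]
opening: -0.1
finger_force: 5.1
```

Emit:
apply_moves --moves '[{"dx":0.7,"dy":-0.2,"dz":0,"ax":0,"ay":0,"az":0,"fingers":0},{"dx":0.7,"dy":-0.2,"dz":0,"ax":0,"ay":0,"az":0,"fingers":0},{"dx":0.6,"dy":0,"dz":0,"ax":0,"ay":0,"az":0,"fingers":0},{"dx":0,"dy":0,"dz":0,"ax":0,"ay":0,"az":0,"fingers":0},{"dx":0,"dy":0,"dz":0,"ax":0,"ay":0,"az":0,"fingers":0}]'

```text
time_s: 20.02
tcp_pos: [546.4, -10.7, 256.2]
tcp_rot: [0.99, 0.138, -0.002, -0.0]
contact_force: [-6.8, -0.3, 0.8]
opening: 0.0
finger_force: 3.3
```

Emit:
apply_moves --moves '[{"dx":0.5,"dy":0,"dz":0,"ax":0,"ay":0,"az":0,"fingers":0},{"dx":0.5,"dy":0,"dz":0,"ax":0,"ay":0,"az":0,"fingers":0},{"dx":0,"dy":0,"dz":0,"ax":0,"ay":0,"az":0,"fingers":0},{"dx":0,"dy":0,"dz":0,"ax":0,"ay":0,"az":0,"fingers":0},{"dx":0,"dy":0,"dz":0,"ax":0,"ay":0,"az":0,"fingers":0}]'

```text
time_s: 20.43
tcp_pos: [547.5, -10.2, 256.2]
tcp_rot: [0.99, 0.138, -0.001, -0.0]
contact_force: [-7.2, 0.4, -0.8]
opening: -0.2
finger_force: 3.0
```

```bash
cat > tabs.py <<'E'
from h import *
from plant import eyes,sensors
n=np.array([612.3,-148.7]);ux=np.array([-.274,.962]);uy=np.array([-.962,-.274])
s0=sensors.observe()
for nm in('wrist','top','scene'):
    c=eyes.camera(nm);s=s0 if nm=='wrist' else None
    hsv=cv2.cvtColor(c['frame'],cv2.COLOR_BGR2HSV).astype(int);H,S,V=hsv[...,0],hsv[...,1],hsv[...,2]
    p=np.argwhere((H<16)&(S>120)&(V>50))[:,::-1]
    if len(p)==0: continue
    w=cast(c,p,102,s)[:,:2]-n;q=np.c_[w@ux,w@uy];k=(q[:,0]>-25)&(q[:,0]<45)&(abs(q[:,1])<30);q=q[k];pp=p[k]
    print(nm,len(q),q.min(0).round(1) if len(q) else '',q.max(0).round(1) if len(q) else '')
    t=q[q[:,0]>20]
    if len(t): print(' tab y range',t[:,1].min().round(1),t[:,1].max().round(1),len(t),np.histogram(t[:,1],np.arange(-20,12,2))[0])
E
python3 tabs.py
```

```text
wrist 380 [30.  -0.5] [40.7 13.4]
 tab y range -0.5 13.4 380 [ 0  0  0  0  0  0  0  0  0 16 53 67 74 74 56]
top 46 [-13.1 -10.5] [29.7 25.4]
 tab y range 5.3 12.7 10 [0 0 0 0 0 0 0 0 0 0 0 0 1 3 3]
scene 45 [-24.4 -17.7] [10.4 18.7]
```

The force dropped from 10 N to about 6.6 N and stayed low with a further 1 mm, so the stud has clicked. Backing off.

Emit:
apply_moves --moves '[{"dx":-5,"dy":0,"dz":0,"ax":0,"ay":0,"az":0,"fingers":0},{"dx":-12,"dy":0,"dz":0,"ax":0,"ay":0,"az":0,"fingers":0},{"dx":-15,"dy":0,"dz":0,"ax":0,"ay":0,"az":0,"fingers":0},{"dx":-15,"dy":0,"dz":0,"ax":0,"ay":0,"az":0,"fingers":0},{"dx":-15,"dy":0,"dz":0,"ax":0,"ay":0,"az":0,"fingers":0}]'

```text
time_s: 21.0
tcp_pos: [489.2, -27.8, 257.2]
tcp_rot: [0.99, 0.138, 0.002, 0.001]
contact_force: [0.2, 0.1, 0.0]
opening: 0.1
finger_force: 0.0
```

Emit:
apply_moves --moves '[{"dx":-15,"dy":0,"dz":0,"ax":0,"ay":0,"az":0,"fingers":0},{"dx":-10,"dy":0,"dz":0,"ax":0,"ay":0,"az":0,"fingers":0},{"dx":0,"dy":0,"dz":-15,"ax":0,"ay":0,"az":0,"fingers":0},{"dx":0,"dy":0,"dz":-30,"ax":0,"ay":0,"az":0,"fingers":0},{"dx":0,"dy":0,"dz":-35,"ax":0,"ay":0,"az":0,"fingers":0}]'

```text
time_s: 21.42
tcp_pos: [464.6, -34.3, 336.7]
tcp_rot: [0.99, 0.138, -0.001, -0.0]
contact_force: [0.6, -0.1, 0.3]
opening: 0.0
finger_force: 0.0
```

Emit:
apply_moves --moves '[{"dx":0,"dy":0,"dz":-35,"ax":0,"ay":0,"az":0,"fingers":0},{"dx":0,"dy":0,"dz":-35,"ax":0,"ay":0,"az":0,"fingers":0},{"dx":0,"dy":20,"dz":-10,"ax":0,"ay":0,"az":0,"fingers":0},{"dx":0,"dy":30,"dz":0,"ax":0,"ay":0,"az":0,"fingers":0},{"dx":0,"dy":30,"dz":0,"ax":0,"ay":0,"az":0,"fingers":0}]'

```text
time_s: 21.83
tcp_pos: [487.7, -111.8, 419.1]
tcp_rot: [0.99, 0.139, 0.003, 0.001]
contact_force: [-0.3, 0.4, -0.1]
opening: -0.3
finger_force: 0.0
```

Emit:
apply_moves --moves '[{"dx":20,"dy":30,"dz":0,"ax":0,"ay":0,"az":0,"fingers":0},{"dx":20,"dy":30,"dz":0,"ax":0,"ay":0,"az":0,"fingers":0},{"dx":0,"dy":0,"dz":0,"ax":0,"ay":0,"az":0,"fingers":0},{"dx":0,"dy":0,"dz":0,"ax":0,"ay":0,"az":0,"fingers":0},{"dx":0,"dy":0,"dz":0,"ax":0,"ay":0,"az":0,"fingers":0}]'

```text
time_s: 22.25
tcp_pos: [541.5, -157.9, 416.6]
tcp_rot: [0.99, 0.138, 0.0, -0.0]
contact_force: [-0.4, -0.3, 0.2]
opening: 0.0
finger_force: 0.0
```

```bash
cat > fin.py <<'E'
from h import *
from plant import eyes,sensors
n=np.array([612.3,-148.7]);ux=np.array([-.274,.962]);uy=np.array([-.962,-.274])
s=sensors.observe();c=eyes.camera('wrist');f=c['frame'];hsv=cv2.cvtColor(f,cv2.COLOR_BGR2HSV).astype(int);H,S,V=hsv[...,0],hsv[...,1],hsv[...,2]
print(s['tcp_pos'],s['contact_force'],s['time_s'])
st=lambda p,z:(lambda w:np.c_[w@ux,w@uy])(cast(c,p,z,s)[:,:2]-n)
r,g=f[...,2].astype(int),f[...,1].astype(int)
for b,ce,m in blobs((r-g>5)&(S<60)&(V>95),150):
    cc=cv2.minEnclosingCircle(np.argwhere(m)[:,::-1].astype(np.float32));q=st([cc[0]],128)[0]
    if abs(q).max()<40: print('cap',b,cc,q.round(1))
p=np.argwhere((H<12)&(S>120)&(V>50))[:,::-1];q=st(p,102);k=(q[:,0]>-30)&(q[:,0]<45)&(abs(q[:,1])<35);q=q[k]
for a in range(-20,42,3):
    t=q[(q[:,0]>=a)&(q[:,0]<a+3)]
    if len(t): print(a,np.histogram(t[:,1],np.arange(-24,26,2))[0])
p=np.argwhere((H>80)&(H<100)&(S>110)&(V>30))[:,::-1];q=st(p,96);q=q[(q[:,0]>90)&(q[:,0]<210)&(q[:,1]>5)&(q[:,1]<100)]
if len(q): v=np.linalg.svd(q-q.mean(0),full_matrices=False)[2][0];print('handle',q.mean(0),np.degrees(np.arctan(v[1]/v[0])),len(q))
E
python3 fin.py
```

```text
[ 541.4754729  -157.92092462  416.56782446] [-0.35998311 -0.34383166  0.21767653] 22.25
cap [237, 75, 51, 32, 332] ((262.0, 99.0), 25.96160888671875) [ 3.1 -4. ]
cap [251, 94, 35, 37, 956] ((267.0625, 112.0), 18.04875373840332) [-1.4  6.6]
-20 [0 0 0 0 0 0 0 0 0 0 2 4 3 2 0 0 0 0 0 0 0 0 0 0]
-17 [0 0 0 0 0 0 0 0 3 5 5 1 0 0 0 0 0 0 0 0 0 0 0 0]
-14 [0 0 0 0 0 0 0 3 9 3 0 0 0 0 0 0 0 0 0 0 0 0 0 0]
-11 [0 0 0 0 0 0 2 6 7 0 0 0 0 0 0 0 0 0 0 0 0 0 0 0]
-8 [0 0 0 0 0 1 7 8 2 0 0 0 0 0 0 0 0 0 0 0 0 0 0 0]
-5 [0 0 0 0 0 3 6 6 0 0 0 0 0 0 0 0 0 0 0 0 0 0 0 0]
-2 [0 0 0 0 0 3 6 6 0 0 0 0 0 0 0 0 0 0 0 0 0 0 0 0]
1 [0 0 0 0 0 3 6 6 1 0 0 0 0 0 0 0 0 0 0 0 0 0 0 0]
4 [0 0 0 0 0 0 7 8 8 0 0 0 0 0 0 0 0 0 0 0 0 0 0 0]
7 [0 0 0 0 0 0 0 5 9 4 1 0 0 0 0 0 0 0 0 0 0 0 0 0]
10 [0 0 0 0 0 0 0 0 6 6 6 4 2 0 0 0 0 0 2 2 2 0 0 0]
13 [0 0 0 0 0 0 0 0 0 1 4 6 9 6 6 6 6 9 6 3 0 0 0 0]
16 [ 0  0  0  0  0  0  0  0  0  0  0  1  7  8  8  8  8 12  2  0  0  0  0  0]
19 [0 0 0 0 0 0 0 0 0 0 0 0 0 5 6 6 6 6 0 0 0 0 0 0]
22 [0 0 0 0 0 0 0 0 0 0 0 0 0 3 6 6 6 9 0 0 0 0 0 0]
25 [0 0 0 0 0 0 0 0 0 0 0 0 0 3 6 6 6 9 1 0 0 0 0 0]
28 [0 0 0 0 0 0 0 0 0 0 0 0 0 3 6 6 6 8 2 0 0 0 0 0]
handle [151.21744551  52.76931582] 31.004014081415985 1103
```

```bash
cat > lean.py <<'E'
from h import *
from plant import eyes,sensors
n=np.array([612.3,-148.7]);ux=np.array([-.274,.962]);uy=np.array([-.962,-.274])
s0=sensors.observe()
for nm in('wrist','top','scene'):
    c=eyes.camera(nm);s=s0 if nm=='wrist' else None;f=c['frame'].astype(int);cv2.imwrite(f'pics/l_{nm}.png',f)
    hsv=cv2.cvtColor(c['frame'],cv2.COLOR_BGR2HSV).astype(int);H,S,V=hsv[...,0],hsv[...,1],hsv[...,2]
    st=lambda p,z:(lambda w:np.c_[w@ux,w@uy])(cast(c,p,z,s)[:,:2]-n)
    whites=(S<45)&(V>(95 if nm=='wrist' else 110))&(f[...,2]-f[...,1]>3)
    for b,ce,m in blobs(whites,20):
        p=np.argwhere(m)[:,::-1]
        for z,lab in((128,'z128'),(46,'z46')):
            q=st(p,z)
            if np.hypot(*q.mean(0))<35: print(nm,lab,b,q.mean(0).round(1),'min',q.min(0).round(1),'max',q.max(0).round(1))
    p=np.argwhere((H<12)&(S>120)&(V>50))[:,::-1];q=st(p,96);k=(abs(q)<45).all(1);q=q[k]
    if len(q): print(nm,'orange z96',q.min(0).round(1),q.max(0).round(1),len(q))
E
python3 lean.py
```

```text
wrist z128 [236, 74, 53, 32, 386] [  5.8 -14.8] min [-18.1 -23.4] max [25.6  1.2]
wrist z46 [236, 74, 53, 32, 386] [  3.6 -16.7] min [-27.9 -28. ] max [29.8  4.4]
wrist z128 [252, 94, 35, 36, 963] [-2.   6.8] min [-16.9  -7.7] max [12.1 21.2]
wrist z46 [252, 94, 35, 36, 963] [-6.6 11.8] min [-26.3  -7.4] max [11.9 30.8]
wrist orange z96 [-22.4 -12.9] [31.2 18.3] 429
top z128 [277, 170, 10, 21, 54] [28.3 20.3] min [ 6.9 -5.1] max [48.1 46.1]
top z46 [277, 170, 10, 21, 54] [17.6  5.6] min [ -5.5 -21.9] max [39.  33.6]
top z46 [274, 172, 6, 11, 23] [30.  -9.5] min [ 17.4 -21.5] max [40.3  5.9]
top orange z96 [ 8.8 11.8] [ 8.8 11.8] 1
scene orange z96 [-29.3 -17. ] [ 8.4 16.8] 22[ WARN:0@0.615] global loadsave.cpp:1063 imwrite_ Unsupported depth image for selected encoder is fallbacked to CV_8U.
```

The tabs measure as one 10 mm block (shut) and the handle is back at its 31° rest angle. The bottle leans about 0.05 rad, within the 0.12 rad limit, and the robot is clear of everything. Handing in.

```bash
python3 -c "
from plant import robot
print(robot.sign_off())"
```

```text
the job is handed in; nothing more can be done
None
```

I handed the job in at about 22 s: the collar clicked shut in the pliers, the handle sprang back open, and the sealed bottle stands in the nest leaning about 0.05 rad (limit 0.12); sign-off returned no verdict.

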